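Fill the humidifier-water crate

ROBOT

A 6-joint arm with a two-finger parallel gripper is mounted at the origin on the work surface. World frame = base frame: x ahead of the robot, y to its left, z up, the work surface at z = 0. Lengths are in m, angles in rad, forces in N, time in s.
With the tool pointing down it reaches from about 0.35 to 0.775 m from the base axis. Payload 5.5 kg.
Tool frame: the origin (TCP) lies midway between the tips of the shut fingers; the grasp point (between the pads) lies grasp_offset behind it (grasp_offset is the distance from the TCP to the grasp point, in m); z points along the fingers, y is the line along which they close (so a half turn about z gives the same grasp; the last joint's range is limited). The gripper opens to 85 mm and grips with 20 to 120 N. Pads are 22 mm wide; open, the fingers measure 114 mm over their backs; the gripper's body (76 mm by 85 mm) begins 54 mm behind the grasp point. The pads swing forward as they close: fully open they stand 13 mm farther back than shut.
Start: joints at [1.067, 0.313, 0.046, 1.304, 0, 1.431], TCP at [0.205, 0.537, 0.231] pointing down, gripper open.
Joint ranges: [-2.76, 2.76], [-0.86, 1.69], [-1.03, 1.26], [-2.2, 2.34], [-1.47, 1.5], [-3.14, 3.14]. Speed limits (rad/s): [2.57, 2.57, 3.14, 3.14, 3.14, 3.14].

INTERFACE

Orientations are given as a unit quaternion [w, x, y, z].
In Python, from workcell import * gives the robot as it stands.
- The arm moves only by the tool step_arm, never from a script. Its argument "deltas" is a list of rows, each a list of 7 numbers: the shift along the world's x, y, z in mm, then the turn, a rotation vector about the world's x, y, z in degrees, then the gripper's target within -1 to 1 (fully open at 1, half-way at 0, shut at -1). A call has 1 to 5 rows; each row shifts and turns the commanded pose from where the row before left it; what a row does not reach is not made up. A row lasts 1/10 s, in which the tool goes at most 50 mm and 8.59 degrees, less where a joint would pass 70% of its speed; a pose out of reach is approached as far as the arm can. A call is refused whole if a number of a shift passes 50 or a number of a turn 8.59, either way. A call with a gripper value outside its range is refused whole. The fingers move at their own pace and stop on an object; "newtons" is the grip in N (left out, the last holds). Time passes only in rows, so rows that do not move let the fingers close. It gives the time, the measured TCP pose, the force, the opening and the grip force at its end, in the units of the state.
- get_state(): the state, without advancing time (a new reading comes with each control period).
- read_camera(name): name is "scene" or "top" or "wrist"; returns a dict with "image" (480x640x3 uint8, red, green, blue), "z_map" (480x640 float32, m along the optical axis (not along the pixel's ray), 0 where there is no reading), "K" (3x3 intrinsics, pixels), "world_from_camera" (4x4, takes a point from camera to world coordinates). Camera axes: x right, y down, z forward; pixel columns grow to the right and rows downward; lengths in m; the calibration is good to about 2 mm. A picture is of the moment at which its call begins.
- hand_in(): hands the job in; it is judged then, once.
The state is a dict: "clock": time; "joint_pos": joint angles; "qvel": joint speeds; "tau": joint torques, N m; "tcp_pos": TCP position; "orientation": TCP orientation; "wrist_force": force on the tool from outside, world axes, zero at the start; "ft_torque": the same for the moment, N m; "finger_gap": finger opening in m; "grip_force": force on a finger pad.
Only numpy, scipy, OpenCV 4.12 (cv2) and the standard library are available. Lean on these libraries where they do the work, as an engineer would, in place of code of your own. Each camera call takes 0.05 s, during which the arm holds its last target. There are 200 camera calls.

TASK

Put the three loose water bottles - the two leaning in the steel drying rack and the one standing on the counter - upright into the three empty cells of the divided crate, one per cell, each lowered gently to the floor of its cell and not dropped. Leave the bottles already in the crate where they are, leave the jar in the rack and the cup and the tube on the counter alone, and do not knock the humidifier.

Things in the scene. Friction and masses are not known exactly. Their poses are not given: they have to be found in the camera images.
- bottle_a: white plastic bottle with a grey cap, 130 mm high: round body 52 mm in diameter up to 72 mm, tapering to a neck 24 mm in diameter at 90 mm, cap 30 mm in diameter from 96 to 130 mm; about 0.11 to 0.22 kg, closed; origin at the centre of its underside, z along its axis to the cap. At first it leans in a pocket of the rack, its axis 0.55 rad (31.5 deg) from vertical.
- bottle_b: white plastic bottle with a grey cap, 130 mm high: round body 52 mm in diameter up to 72 mm, tapering to a neck 24 mm in diameter at 90 mm, cap 30 mm in diameter from 96 to 130 mm; about 0.11 to 0.22 kg, closed; origin at the centre of its underside, z along its axis to the cap. At first it leans in a pocket of the rack, its axis 0.55 rad (31.5 deg) from vertical.
- bottle_c: white plastic bottle with a grey cap, 130 mm high: round body 52 mm in diameter up to 72 mm, tapering to a neck 24 mm in diameter at 90 mm, cap 30 mm in diameter from 96 to 130 mm; about 0.11 to 0.22 kg, closed; origin at the centre of its underside, z along its axis to the cap. At first it stands upright on the counter.
- bottle_d: white plastic bottle with a grey cap, 130 mm high: round body 52 mm in diameter up to 72 mm, tapering to a neck 24 mm in diameter at 90 mm, cap 30 mm in diameter from 96 to 130 mm; about 0.11 to 0.22 kg, closed; origin at the centre of its underside, z along its axis to the cap. Already standing in one of the crate's cells; it stays there.
- bottle_e: white plastic bottle with a grey cap, 130 mm high: round body 52 mm in diameter up to 72 mm, tapering to a neck 24 mm in diameter at 90 mm, cap 30 mm in diameter from 96 to 130 mm; about 0.11 to 0.22 kg, closed; origin at the centre of its underside, z along its axis to the cap. Already standing in one of the crate's cells; it stays there.
- bottle_f: white plastic bottle with a grey cap, 130 mm high: round body 52 mm in diameter up to 72 mm, tapering to a neck 24 mm in diameter at 90 mm, cap 30 mm in diameter from 96 to 130 mm; about 0.11 to 0.22 kg, closed; origin at the centre of its underside, z along its axis to the cap. Already standing in one of the crate's cells; it stays there.
- crate: grey divided plastic crate, fixed, 132 x 196 mm (x, y), outer walls 62 and dividers 56 mm above the counter, all 4 mm thick, floor 6 mm; 2 x 3 square cells 60 mm wide, pitch 64, 3 along y. Three cells, varying, are taken; a thin round paper liner lies in each empty one. Origin at the centre of its underside, z up
- cell0 (a point): centre of the floor of the crate cell at x = -32, y = -64 mm in the crate's frame, 6 mm above the counter
- cell1 (a point): centre of the floor of the crate cell at x = -32, y = 0 mm in the crate's frame, 6 mm above the counter
- cell2 (a point): centre of the floor of the crate cell at x = -32, y = 64 mm in the crate's frame, 6 mm above the counter
- cell3 (a point): centre of the floor of the crate cell at x = 32, y = -64 mm in the crate's frame, 6 mm above the counter
- cell4 (a point): centre of the floor of the crate cell at x = 32, y = 0 mm in the crate's frame, 6 mm above the counter
- cell5 (a point): centre of the floor of the crate cell at x = 32, y = 64 mm in the crate's frame, 6 mm above the counter
- rack: fixed steel drying rack, 200 mm along y, 140 along x, 85 high: three pockets 60 mm wide (pitch 64 along y) where things stand on a sloping ledge and lean on a plate 0.55 rad back, tops towards the rack's -x (roughly the robot). Plate reaches 70 mm up along a leaning thing, ribs 55 mm. Origin at the centre of its underside, z up; the middle thing's foot centre is at x = 30, z = 34 mm
- jar: glass jar with a wide steel lid and no neck, 52 mm in diameter, 78 mm high, leaning in whichever pocket of the rack the bottles leave; not to be moved. Origin at the centre of its underside, z along its axis to the lid
- cup: open steel cup, 60 mm in diameter at the rim, 60 mm high, standing on the counter; not to be moved. Origin at the centre of its underside
- adapter: short white plastic tube, 44 mm in diameter, 40 mm high, standing on the counter; not to be moved. Origin at the centre of its underside
- humidifier: off-white heated humidifier base, fixed to the counter beyond the middle of the work area, 160 x 120 mm (its x, y), up to 150 mm high, the tall part towards its +x, which faces the robot. Origin at the centre of its underside

How it is judged:
By the outcome, as a careful person would: the job done as asked, in the order asked, and still so for the second after the job is handed in, with the robot touching nothing.
It also fails if it takes over 72 s, if anything falls off the work surface, if the arm or the gripper's body presses on something with over 40 N, if the wrist force passes 120 N, or if a joint passes its speed limit or range.

## Working session

There is one attempt and no reset: what is moved stays moved. The work goes in short steps, Python scripts to look and compute and a tool call to move; the robot and the scene stay as the last step left them, time stands still between calls to the robot, and variables do not carry over. Pictures are saved under pics/ and viewed, at most 10 in all, crops included, and the job is handed in when it is done.

Besides the shell and the picture viewer there is one more tool, called after ">>>" as name(argument=value, ...) on one line, values as JSON. step_arm: Moves the arm, as the interface text tells. Its arguments: {"type":"object","properties":{"deltas":{"type":"array","items":{"type":"array","items":{"type":"number"}}},"newtons":{"type":"number"}},"required":["deltas"]}

```bash
mkdir -p pics; ls; cat > h.py <<'E'
from workcell import *
import numpy as np, cv2
def cloud(c):
    z=c["z_map"];v,u=np.mgrid[:480,:640];K=c["K"]
    p=np.stack([(u-K[0,2])/K[0,0]*z,(v-K[1,2])/K[1,1]*z,z,np.ones_like(z)],-1)
    w=(p@np.array(c["world_from_camera"]).T)[...,:3]; w[z==0]=np.nan
    return w
E
python3 - <<'E'
from h import *
s=get_state();print(s)
for n in("scene","top"):
    c=read_camera(n);np.savez(n+".npz",w=cloud(c),im=c["image"],K=c["K"],T=c["world_from_camera"]);cv2.imwrite(f"pics/{n}0.png",c["image"][...,::-1]);print(n,c["K"],c["world_from_camera"])
print(get_state()["grasp_offset"] if "grasp_offset" in get_state() else globals().get("grasp_offset"))
E
```

```text
pics
{'clock': 0.0, 'joint_pos': array([1.06739270e+00, 3.13998774e-01, 4.49587787e-02, 1.30362790e+00,
       4.70136481e-06, 1.43120026e+00]), 'qvel': array([ 0.00061961, -0.00172723, -0.00015434, -0.00099725, -0.00101884,
       -0.00053237]), 'tau': array([-9.92809146e-04, -4.80632758e+01,  2.98532152e+01,  1.95455714e-02,
       -2.79577289e-04,  5.45608444e-06]), 'tcp_pos': array([0.20435115, 0.53689201, 0.23040156]), 'orientation': array([-2.97929025e-04,  1.80902192e-01,  9.83500646e-01, -8.87095468e-04]), 'wrist_force': array([0.11437246, 0.18704922, 0.44215717]), 'ft_torque': array([0.00420855, 0.04615472, 0.03642008]), 'grip_force': 0.0, 'finger_gap': 0.08531551311249501}
scene [[596.08945765   0.         313.23416881]
 [  0.         596.08945765 244.63448805]
 [  0.           0.           1.        ]] [[-0.54991787  0.5015397  -0.66786845  1.38453545]
 [ 0.83519631  0.32435103 -0.44412108  0.53882175]
 [-0.00612053 -0.80203138 -0.59725053  0.76253318]
 [ 0.          0.          0.          1.        ]]
top [[454.50088083   0.         322.30071255]
 [  0.         454.50088083 230.97838894]
 [  0.           0.           1.        ]] [[-0.01804505 -0.97547633  0.2193634   0.42186961]
 [-0.99982425  0.01648944 -0.00892042  0.0026271 ]
 [ 0.00508448 -0.21948581 -0.97560244  0.86339501]
 [ 0.          0.          0.          1.        ]]
0.0187
```

View pics/top0.png

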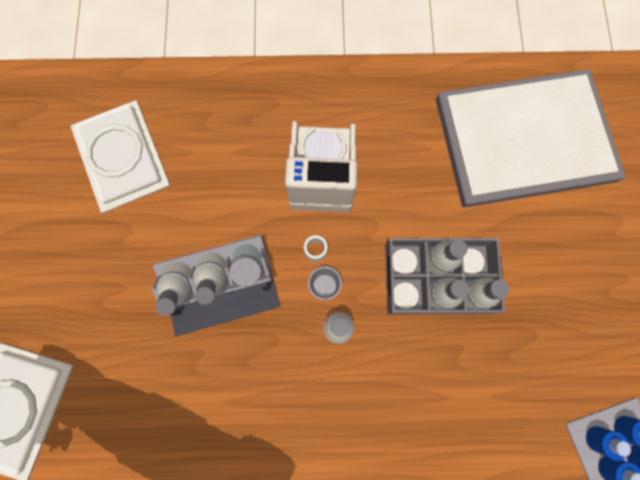

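View pics/scene0.png

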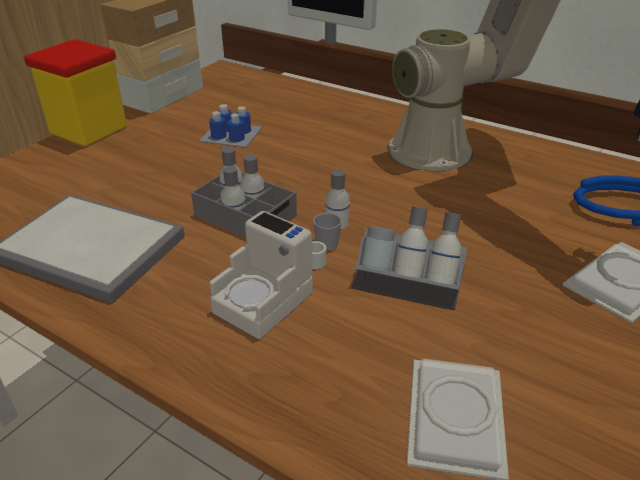

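The top picture shows the rack at left, with the two bottles' caps at (166,303) and (205,292) and the jar at (245,268). The loose bottle is at (339,328), the cup at (325,283) and the tube at (316,247). The crate's liners, marking the empty cells, are at (405,262), (405,294) and (472,262): cell5, cell2 and cell3. The scene picture agrees.

```bash
cat >> h.py <<'E'
from scipy.optimize import least_squares
PROF=np.array([[0,0],[26,0],[26,72],[12,90],[12,96],[15,96],[15,130],[0,130]])/1e3
def dist(p,foot,ax,prof=PROF):
    d=p-foot;h=d@ax;r=np.linalg.norm(d-h[:,None]*ax,axis=1);q=np.stack([r,h],1)
    best=np.full(len(p),9.)
    for a,b in zip(prof[:-1],prof[1:]):
        t=np.clip(((q-a)@(b-a))/((b-a)@(b-a)),0,1);best=np.minimum(best,np.linalg.norm(q-a-t[:,None]*(b-a),axis=1))
    return best
def fit(P,f,x0,R=.012):
    x=np.array(x0,float)
    for R in(.03,.015,.008,.006):
        p=P[f(x)<R]; 
        # refit on the gated set
        g=lambda y,p=p:(fsub(f,y,p))
        x=least_squares(g,x,loss="soft_l1",f_scale=.002,diff_step=1e-4).x
    return x,np.median(fsub(f,x,p)),len(p)
def fsub(f,x,p): return f(x,p)
E
cat > m.py <<'E'
from h import *
D={n:np.load(n+".npz") for n in("scene","top")}
W={n:D[n]["w"] for n in D}
t=W["top"]
for n,(u,v) in dict(c=(339,326),cup=(325,283),tube=(316,237),d1=(457,248),d2=(457,290),d3=(499,289),l5=(405,262),l2=(405,294),l3=(472,262),ra=(166,305),rb=(205,294),jar=(245,268)).items():print(n,np.round(t[v,u],4))
P={n:W[n].reshape(-1,3) for n in W}
for n in P:P[n]=P[n][np.isfinite(P[n]).all(1)&(P[n][:,2]>.01)]
Z=np.array([0,0,1.])
def run(P,f,x0,s):
    x=np.array(x0,float)
    for R in(.03,.015,.008):
        p=P[f(x,P)<R];x=least_squares(lambda y:f(y,p),x,loss="soft_l1",f_scale=.002,x_scale=s).x
    return np.round(x,4),len(p),np.round(np.median(f(x,p)),4)
for n in("scene","top",):
  Q=P[n]
  for k,(u,v),z in(("c",(339,326),0),("d1",(457,248),.006),("d2",(457,290),.006),("d3",(499,289),.006)):
    q=Q[np.linalg.norm(Q[:,:2]-t[v,u,:2],axis=1)<.06]
    q=q[q[:,2]>(.065 if z else .01)]
    print(n,k,run(q,lambda x,p:dist(p,np.array([x[0],x[1],z]),Z),t[v,u,:2]-[.0,0],.01))
  A,B=t[305,166],t[294,205]
  def rk(x,p):
    c,s=np.cos(x[2]),np.sin(x[2]);ax=np.array([-np.sin(.55)*c,-np.sin(.55)*s,np.cos(.55)])
    F=lambda j:np.array([x[0]+.03*c-s*j,x[1]+.03*s+c*j,.034])
    return np.minimum(dist(p,F(.064),ax),dist(p,F(0),ax))
  yaw=np.arctan2(-(A-B)[0],(A-B)[1]);print("yaw0",yaw)
  x0=[B[0]+.03*np.cos(yaw),B[1]+.03*np.sin(yaw),yaw]
  q=Q[(np.linalg.norm(Q[:,:2]-B[:2],axis=1)<.16)&(Q[:,2]>.075)]
  print(n,"rack",run(q,rk,x0,[.01,.01,.1]))
  q=Q[(Q[:,2]>.052)&(Q[:,2]<.066)&(np.linalg.norm(Q[:,:2]-t[290,446,:2],axis=1)<.14)]
  print(n,"crate",cv2.minAreaRect((q[:,:2]*1000).astype(np.float32)),len(q))
E
python3 m.py
```

```text
c [ 0.4325 -0.0277  0.1303]
cup [ 0.5142 -0.0085  0.005 ]
tube [0.5964 0.007  0.0369]
d1 [ 0.553  -0.2225  0.1374]
d2 [ 0.485  -0.2164  0.1389]
d3 [ 0.4857 -0.2849  0.1353]
l5 [ 0.5515 -0.1619  0.005 ]
l2 [ 0.4908 -0.1582  0.0059]
l3 [ 0.5493 -0.2899  0.0054]
ra [0.4691 0.2415 0.1467]
rb [0.4849 0.1811 0.1482]
jar [0.5309 0.1265 0.1051]
scene c (array([ 0.4322, -0.03  ]), 896, np.float64(0.0011))
scene d1 (array([ 0.5536, -0.2256]), 629, np.float64(0.0012))
scene d2 (array([ 0.4882, -0.2224]), 591, np.float64(0.0011))
scene d3 (array([ 0.487 , -0.2862]), 343, np.float64(0.0009))
yaw0 0.25654362217181065
scene rack (array([0.5203, 0.1916, 0.2555]), 2208, np.float64(0.0011))
scene crate ((521.9667358398438, -221.27606201171875), (205.51983642578125, 139.82960510253906), 89.8463134765625) 1148
top c (array([ 0.4323, -0.0301]), 747, np.float64(0.0006))
top d1 (array([ 0.5539, -0.2255]), 824, np.float64(0.0006))
top d2 (array([ 0.4885, -0.2225]), 836, np.float64(0.0006))
top d3 (array([ 0.4874, -0.2864]), 904, np.float64(0.0006))
yaw0 0.25654362217181065
top rack (array([0.5199, 0.1917, 0.2536]), 2437, np.float64(0.0006))
top crate ((520.7439575195312, -222.90219116210938), (202.9571533203125, 130.66432189941406), 88.99815368652344) 1732
```

```bash
cat > plan.py <<'E'
from h import *
from scipy.spatial.transform import Rotation as Ro
RK=np.array([.5201,.1917,.2545])
c,s=np.cos(RK[2]),np.sin(RK[2]);AX=np.array([-np.sin(.55)*c,-np.sin(.55)*s,np.cos(.55)])
foot=lambda j:np.array([RK[0]+.03*c-s*j,RK[1]+.03*s+c*j,.034])
def frame(z,y): return Ro.from_matrix(np.stack([np.cross(y,z),y,z],1))
RT=frame(-AX,np.array([-s,c,0]))
RD=lambda a:frame(np.array([0,0,-1.]),np.array([-np.sin(a),np.cos(a),0]))
def delta(p,R,p0=None,R0=None):
    st=get_state();q=st["orientation"]
    p0=st["tcp_pos"] if p0 is None else p0
    R0=Ro.from_quat([q[1],q[2],q[3],q[0]]) if R0 is None else R0
    return np.round((p-p0)*1e3,1),np.round(np.degrees((R*R0.inv()).as_rotvec()),2)
E
python3 - <<'E'
from plan import *
for n in("scene","top"):
    w=np.load(n+".npz")["w"].reshape(-1,3)
    q=w[np.isfinite(w).all(1)];q=q[(q[:,2]>.050)&(q[:,2]<.068)&(abs(q[:,0]-.52)<.085)&(abs(q[:,1]+.222)<.115)]
    def f(x,q=q):
        C,S=np.cos(x[2]),np.sin(x[2]);d=q[:,:2]-x[:2];a=d[:,0]*C+d[:,1]*S;b=-d[:,0]*S+d[:,1]*C
        m=lambda v,g:np.min([abs(v-k) for k in g],0)
        return np.minimum(m(a,(-.064,0,.064)),m(b,(-.096,-.032,.032,.096)))
    r=least_squares(f,[.521,-.222,0],loss="soft_l1",f_scale=.002,x_scale=[.01,.01,.1]);print(n,r.x,np.median(f(r.x)),len(q))
im=np.load("top.npz")["im"];w=np.load("top.npz")["w"]
m=(im.min(2)>185).astype(np.uint8);m[:,:385]=0;m[:235]=0;m[315:]=0;m[:,510:]=0
k,l,st,ce=cv2.connectedComponentsWithStats(m)
for i in range(1,k):
    if st[i,4]>100:print(st[i,4],ce[i],np.nanmean(w[l==i],0))
for nm,j in(("A",.064),("B",0)):
    G=foot(j)+AX*.092;print(nm,G,"pre",G+AX*.07)
print("A",delta(foot(.064)+AX*.162,RT)); print("AX",AX)
print("upright turn",delta(foot(0),RD(0),foot(0),RT))
E
```

```text
scene [ 0.52117536 -0.22243167 -0.02459661] 0.0021823871452424717 1358
top [ 0.52027813 -0.2225443  -0.01333252] 0.0013128977427838847 1919
454 [404.05066079 260.73788546] [ 0.55375644 -0.15992797  0.00690059]
385 [472.96363636 260.93506494] [ 0.55098691 -0.2912666   0.00718098]
463 [405.27861771 294.40388769] [ 0.4899702  -0.15849865  0.00728179]
A [0.48648264 0.24908485 0.11243226] pre [0.45107306 0.23987337 0.17210897]
B [0.50259538 0.18714633 0.11243226] pre [0.4671858  0.17793485 0.17210897]
A (array([ 246.7, -297.1,  -58.4]), array([ -1.66, -31.98,  34.54]))
AX [-0.50585111 -0.13159254  0.85252452]
upright turn (array([0., 0., 0.]), array([ -4.01,  31.34, -14.21]))
```

>>> step_arm(deltas=[[24.7, -29.7, -5.8, -0.17, -3.2, 3.45, 0.2], [24.7, -29.7, -5.8, -0.17, -3.2, 3.45, 0.2], [24.7, -29.7, -5.8, -0.17, -3.2, 3.45, 0.2], [24.7, -29.7, -5.8, -0.17, -3.2, 3.45, 0.2], [24.7, -29.7, -5.8, -0.17, -3.2, 3.45, 0.2]], newtons=50)

```text
clock: 0.6
tcp_pos: [0.3287, 0.3876, 0.2018]
orientation: [0.139, 0.029, 0.99, 0.018]
wrist_force: [1.0, 1.0, -0.3]
finger_gap: 0.0515
grip_force: 0.0
```

>>> step_arm(deltas=[[24.7, -29.7, -5.8, -0.17, -3.2, 3.45, 0.2], [24.7, -29.7, -5.8, -0.17, -3.2, 3.45, 0.2], [24.7, -29.7, -5.8, -0.17, -3.2, 3.45, 0.2], [24.7, -29.7, -5.8, -0.17, -3.2, 3.45, 0.2], [24.7, -29.7, -5.8, -0.17, -3.2, 3.45, 0.2]])

```text
clock: 1.1
tcp_pos: [0.4518, 0.2393, 0.1731]
orientation: [0.271, -0.124, 0.954, 0.035]
wrist_force: [0.1, 0.7, 0.3]
finger_gap: 0.0513
grip_force: 0.0
```

>>> step_arm(deltas=[[0, 0, 0, 0, 0, 0, 0.2], [0, 0, 0, 0, 0, 0, 0.2]])

```text
clock: 1.3
tcp_pos: [0.4513, 0.2389, 0.1726]
orientation: [0.269, -0.12, 0.955, 0.035]
wrist_force: [0.1, 0.2, -0.4]
finger_gap: 0.0514
grip_force: 0.0
```

```bash
python3 - <<'E'
from plan import *
print(delta(foot(.064)+AX*.162,RT)); st=get_state();print(st["joint_pos"],st["finger_gap"],st["wrist_force"])
print(delta(foot(.064)+AX*.092,RT))
c=read_camera("wrist");cv2.imwrite("pics/w1.png",c["image"][...,::-1])
E
```

```text
(array([-0.2,  0.9, -0.5]), array([-0.06, -0.08,  0.19]))
[ 0.36377243 -0.16620588 -0.79474795  0.39602743 -0.05752438  0.09689175] 0.051360784148577775 [ 0.11673582  0.17609859 -0.39944958]
(array([ 35.2,  10.1, -60.2]), array([-0.06, -0.08,  0.19]))
```

View pics/w1.png

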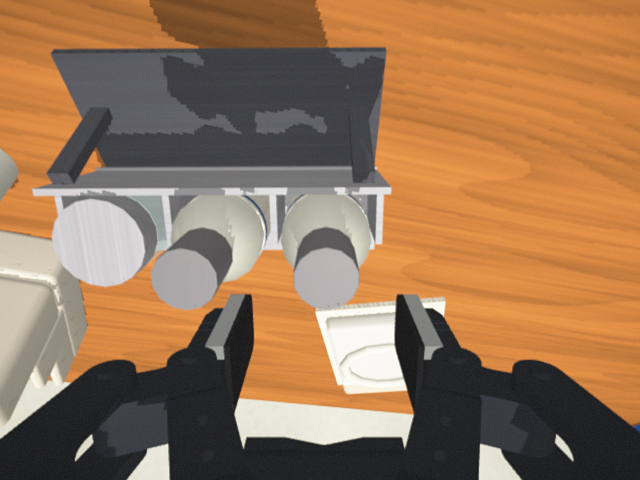

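The wrist picture shows the outer bottle's cap at (327,280), centred between the fingers at about x = 325. I will advance along the bottle's axis and close.

>>> step_arm(deltas=[[8.8, 2.5, -15, 0, 0, 0, 0.2], [8.8, 2.5, -15, 0, 0, 0, 0.2], [8.8, 2.5, -15, 0, 0, 0, 0.2], [8.8, 2.5, -15, 0, 0, 0, 0.2], [0, 0, 0, 0, 0, 0, 0.2]])

```text
clock: 1.85
tcp_pos: [0.486, 0.252, 0.1116]
orientation: [0.268, -0.123, 0.955, 0.035]
wrist_force: [-1.1, -0.1, 0.2]
finger_gap: 0.0514
grip_force: 0.0
```

>>> step_arm(deltas=[[0, 0, 0, 0, 0, 0, -0.6], [0, 0, 0, 0, 0, 0, -1], [0, 0, 0, 0, 0, 0, -1], [0, 0, 0, 0, 0, 0, -1], [0, 0, 0, 0, 0, 0, -1]], newtons=50)

```text
clock: 2.35
tcp_pos: [0.4868, 0.2506, 0.1139]
orientation: [0.27, -0.122, 0.954, 0.035]
wrist_force: [-1.2, 0.4, 1.7]
finger_gap: 0.0289
grip_force: 49.3
```

>>> step_arm(deltas=[[-5, -1.3, 8.5, 0, 0, 0, -1], [-10.1, -2.6, 17, 0, 0, 0, -1], [-10.1, -2.6, 17, 0, 0, 0, -1], [-10.1, -2.6, 17, 0, 0, 0, -1], [-10.1, -2.6, 17, 0, 0, 0, -1]])

```text
clock: 2.85
tcp_pos: [0.4404, 0.2382, 0.1908]
orientation: [0.269, -0.122, 0.955, 0.035]
wrist_force: [-0.0, 0.6, -1.6]
finger_gap: 0.0289
grip_force: 49.6
```

```bash
python3 - <<'E'
from plan import *
print(delta(np.array([.5514,-.2872,.265]),RD(-.02)));st=get_state();print(st["finger_gap"],st["wrist_force"],st["tcp_pos"])
E
```

```text
(array([ 111. , -525.4,   74.2]), array([ -3.75,  31.41, -15.3 ]))
0.028900789860973167 [-0.02145471  0.62343974 -1.56466781] [0.4404211  0.23821096 0.19081093]
```

>>> step_arm(deltas=[[0, -10, 15, -0.375, 3.14, -1.53, -1], [0, -10, 15, -0.375, 3.14, -1.53, -1], [0, -10, 15, -0.375, 3.14, -1.53, -1], [0, -10, 15, -0.375, 3.14, -1.53, -1], [0, -10, 15, -0.375, 3.14, -1.53, -1]])

```text
clock: 3.35
tcp_pos: [0.4407, 0.1881, 0.2664]
orientation: [0.136, -0.056, 0.989, 0.018]
wrist_force: [0.4, -0.5, -1.2]
finger_gap: 0.0289
grip_force: 49.7
```

>>> step_arm(deltas=[[7.4, -31.7, 0, -0.375, 3.14, -1.53, -1], [7.4, -31.7, 0, -0.375, 3.14, -1.53, -1], [7.4, -31.7, 0, -0.375, 3.14, -1.53, -1], [7.4, -31.7, 0, -0.375, 3.14, -1.53, -1], [7.4, -31.7, 0, -0.375, 3.14, -1.53, -1]])

```text
clock: 3.85
tcp_pos: [0.4783, 0.0288, 0.2659]
orientation: [-0.0, 0.011, 1.0, -0.0]
wrist_force: [-0.3, -0.0, -1.6]
finger_gap: 0.0291
grip_force: 49.8
```

>>> step_arm(deltas=[[7.4, -31.7, 0, 0, 0, 0, -1], [7.4, -31.7, 0, 0, 0, 0, -1], [7.4, -31.7, 0, 0, 0, 0, -1], [7.4, -31.7, 0, 0, 0, 0, -1], [7.4, -31.7, 0, 0, 0, 0, -1]])

```text
clock: 4.35
tcp_pos: [0.5152, -0.1296, 0.2656]
orientation: [0.0, 0.01, 1.0, -0.0]
wrist_force: [0.2, 0.4, -1.0]
finger_gap: 0.0289
grip_force: 49.8
```

>>> step_arm(deltas=[[7.4, -31.7, 0, 0, 0, 0, -1], [7.4, -31.7, 0, 0, 0, 0, -1], [7.4, -31.7, 0, 0, 0, 0, -1], [7.4, -25, 0, 0, 0, 0, -1], [7.4, -15, 0, 0, 0, 0, -1]])

```text
clock: 4.85
tcp_pos: [0.5521, -0.2656, 0.2652]
orientation: [0.0, 0.011, 1.0, -0.0]
wrist_force: [-0.1, -0.1, -1.0]
finger_gap: 0.029
grip_force: 49.8
```

>>> step_arm(deltas=[[0, -8, 0, 0, 0, 0, -1], [0, 0, 0, 0, 0, 0, -1], [0, 0, 0, 0, 0, 0, -1]])

```text
clock: 5.15
tcp_pos: [0.5519, -0.2707, 0.2651]
orientation: [0.0, 0.01, 1.0, 0.0]
wrist_force: [0.8, 0.9, -0.9]
finger_gap: 0.0287
grip_force: 49.8
```

```bash
cat > look.py <<'E'
import sys
from plan import *
tgt=np.array(eval(sys.argv[1]));print(delta(tgt,RD(-.02)))
st=get_state();print(st["joint_pos"],st["finger_gap"],st["wrist_force"])
for n in("scene","top"):
    c=read_camera(n);w=cloud(c).reshape(-1,3);w=w[np.isfinite(w).all(1)];tp=st["tcp_pos"]
    if len(sys.argv)>2:cv2.imwrite(f"pics/{n}{sys.argv[2]}.png",c["image"][...,::-1])
    q=w[(np.linalg.norm(w[:,:2]-tp[:2],axis=1)<.05)&(w[:,2]<tp[2]-.008)&(w[:,2]>tp[2]-.11)]
    if len(q)<40: print(n,len(q));continue
    def f(x,q=q):
        a=np.array([x[3],x[4],1]);a/=np.linalg.norm(a);return dist(q,np.array(x[:3]),a)
    x=[tp[0],tp[1],tp[2]-.092,0,0]
    for R in(.02,.01,.006):
        g=q[f(x)<R];x=least_squares(lambda y:f(y,g),x,loss="soft_l1",f_scale=.002,x_scale=[.01,.01,.01,.1,.1]).x
    print(n,len(g),"foot",np.round(x[:3],4),"tilt deg",np.round(np.degrees(x[3:]),1),"tcp-foot",np.round((tp-x[:3])*1e3,1))
E
python3 look.py "[.5514,-.2872,.265]"
```

```text
(array([ -0.5, -16.5,  -0.1]), array([-0.03,  0.  , -0.02]))
[-5.86768275e-01  3.88471899e-01  2.35936988e-01  1.41853707e+00
  5.04719016e-04 -5.67123583e-01] 0.028743904360372306 [ 0.81552845  0.93420767 -0.9329196 ]Traceback (most recent call last):
  File "look.py", line 14, in <module>
    g=q[f(x)<R];x=least_squares(lambda y:f(y,g),x,loss="soft_l1",f_scale=.002,x_scale=[.01,.01,.01,.1,.1]).x
        ~^^^
  File "look.py", line 11, in f
    a=np.array([x[3],x[4],1]);a/=np.linalg.norm(a);return dist(q,np.array(x[:3]),a)
                              ^^^^^^^^^^^^^^^^^^^^
numpy._core._exceptions._UFuncOutputCastingError: Cannot cast ufunc 'divide' output from dtype('float64') to dtype('int64') with casting rule 'same_kind'
```

>>> step_arm(deltas=[[-0.5, -8, 0, 0, 0, 0, -1], [0, -8.5, 0, 0, 0, 0, -1], [0, 0, 0, 0, 0, 0, -1], [0, 0, 0, 0, 0, 0, -1]])

```text
clock: 5.6
tcp_pos: [0.5519, -0.2881, 0.2648]
orientation: [0.0, 0.01, 1.0, 0.0]
wrist_force: [-0.5, -0.2, -1.4]
finger_gap: 0.0289
grip_force: 49.8
```

```bash
sed -i 's/x\[4\],1\])/x[4],1.])/' look.py; python3 look.py "[.5514,-.2872,.265]" 2
```

```text
(array([-0.5,  0.9,  0.2]), array([-0.02,  0.02,  0.01]))
[-6.10235660e-01  4.04547553e-01  2.58983385e-01  1.42513041e+00
  4.72494071e-04 -5.90002574e-01] 0.02893144861232485 [-0.48128299 -0.21007533 -1.41483502]
scene 985 foot [ 0.5522 -0.2901  0.1712] tilt deg [-0.9  0.9] tcp-foot [-0.4  2.  93.6]
top 1118 foot [ 0.5516 -0.2897  0.172 ] tilt deg [-0.3  0.9] tcp-foot [ 0.2  1.6 92.7]
```

View pics/scene2.png

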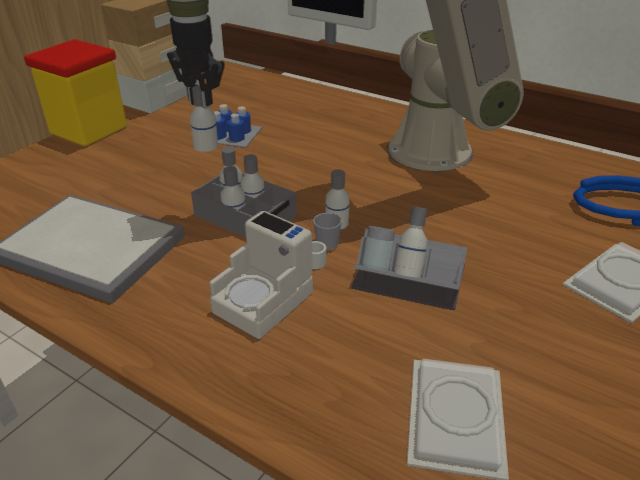

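The bottle hangs upright over the crate at (204,125) in the scene picture. Its foot is 2.5 mm short in y, so I'll correct that and lower.

>>> step_arm(deltas=[[-0.4, 2.5, -20, 0, 0, 0, -1], [0, 0, -20, 0, 0, 0, -1], [0, 0, -20, 0, 0, 0, -1], [0, 0, -20, 0, 0, 0, -1], [0, 0, -15, 0, 0, 0, -1]])

```text
clock: 6.2
tcp_pos: [0.5511, -0.2848, 0.1684]
orientation: [-0.0, 0.01, 1.0, 0.0]
wrist_force: [-0.0, 0.8, -1.1]
finger_gap: 0.029
grip_force: 49.8
```

>>> step_arm(deltas=[[0, 0, -10, 0, 0, 0, -1], [0, 0, -10, 0, 0, 0, -1], [0, 0, -10, 0, 0, 0, -1], [0, 0, -10, 0, 0, 0, -1], [0, 0, -10, 0, 0, 0, -1]])

```text
clock: 6.7
tcp_pos: [0.5517, -0.2855, 0.1193]
orientation: [0.0, 0.01, 1.0, -0.0]
wrist_force: [0.4, -0.2, -1.7]
finger_gap: 0.0288
grip_force: 49.8
```

>>> step_arm(deltas=[[0, 0, -6, 0, 0, 0, -1], [0, 0, -5, 0, 0, 0, -1], [0, 0, 0, 0, 0, 0, -1], [0, 0, 0, 0, 0, 0, -1]])

```text
clock: 7.1
tcp_pos: [0.5517, -0.2855, 0.109]
orientation: [0.0, 0.01, 1.0, 0.0]
wrist_force: [-0.8, -0.7, -1.0]
finger_gap: 0.0288
grip_force: 49.8
```

>>> step_arm(deltas=[[0, 0, -4, 0, 0, 0, -1], [0, 0, -3, 0, 0, 0, -1], [0, 0, -1, 0, 0, 0, -1], [0, 0, 0, 0, 0, 0, -1]])

```text
clock: 7.5
tcp_pos: [0.5514, -0.2853, 0.1006]
orientation: [0.0, 0.01, 1.0, 0.0]
wrist_force: [1.2, 0.0, -1.1]
finger_gap: 0.0289
grip_force: 49.8
```

>>> step_arm(deltas=[[0, 0, -1, 0, 0, 0, -1], [0, 0, 0, 0, 0, 0, -1], [0, 0, -1, 0, 0, 0, -1], [0, 0, 0, 0, 0, 0, -1]])

```text
clock: 7.9
tcp_pos: [0.5517, -0.2855, 0.099]
orientation: [0.0, 0.01, 1.0, -0.0]
wrist_force: [0.7, 0.4, 0.1]
finger_gap: 0.029
grip_force: 50.0
```

>>> step_arm(deltas=[[0, 0, -0.7, 0, 0, 0, -1], [0, 0, 0, 0, 0, 0, -1], [0, 0, 0, 0, 0, 0, -1]])

```text
clock: 8.2
tcp_pos: [0.5519, -0.2856, 0.0989]
orientation: [0.001, 0.01, 1.0, -0.0]
wrist_force: [0.1, -0.0, 5.5]
finger_gap: 0.0291
grip_force: 50.4
```

>>> step_arm(deltas=[[0, 0, 0, 0, 0, 0, -0.2], [0, 0, 0, 0, 0, 0, 0.1], [0, 0, 0, 0, 0, 0, 0.15], [0, 0, 0, 0, 0, 0, 0.15]])

```text
clock: 8.6
tcp_pos: [0.5514, -0.2853, 0.0978]
orientation: [-0.0, 0.01, 1.0, 0.0]
wrist_force: [-1.1, -0.6, 0.1]
finger_gap: 0.0491
grip_force: 0.0
```

>>> step_arm(deltas=[[0, 0, 10, 0, 0, 0, 0.15], [0, 0, 20, 0, 0, 0, 0.15], [0, 0, 30, 0, 0, 0, 0.15], [0, 0, 40, 0, 0, 0, 0.15], [0, 0, 40, 0, 0, 0, 0.15]])

```text
clock: 9.1
tcp_pos: [0.5512, -0.2852, 0.2399]
orientation: [0.0, 0.01, 1.0, 0.0]
wrist_force: [0.7, -0.2, -0.0]
finger_gap: 0.049
grip_force: 0.0
```

```bash
python3 - <<'E'
from plan import *
print(delta(foot(0)+AX*.162,RT)); print(get_state()["finger_gap"])
c=read_camera("top");w=cloud(c).reshape(-1,3);w=w[np.isfinite(w).all(1)]
q=w[(np.linalg.norm(w[:,:2]-[.5514,-.2872],axis=1)<.045)&(w[:,2]>.07)&(w[:,2]<.15)]
def f(x,q):
    a=np.array([x[3],x[4],1.]);a/=np.linalg.norm(a);return dist(q,np.array(x[:3]),a)
x=[.5514,-.2872,.006,0,0]
for R in(.02,.01,.006):
    g=q[f(x,q)<R];x=least_squares(lambda y:f(y,g),x,loss="soft_l1",f_scale=.002,x_scale=[.01,.01,.01,.1,.1]).x
print(len(g),x)
E
```

```text
(array([-84. , 463.1, -67.8]), array([  3.68, -31.39,  15.31]))
0.049010113713156854
850 [ 5.51585392e-01 -2.87709915e-01  6.38920225e-03  1.34501333e-03
 -1.40072699e-04]
```

>>> step_arm(deltas=[[-7, 38.6, 0, 0.31, -2.62, 1.28, 0.15], [-7, 38.6, 0, 0.31, -2.62, 1.28, 0.15], [-7, 38.6, 0, 0.31, -2.62, 1.28, 0.15], [-7, 38.6, 0, 0.31, -2.62, 1.28, 0.15], [-7, 38.6, 0, 0.31, -2.62, 1.28, 0.15]])

```text
clock: 9.65
tcp_pos: [0.5161, -0.091, 0.2388]
orientation: [0.115, -0.046, 0.992, 0.015]
wrist_force: [-0.3, 0.3, -0.1]
finger_gap: 0.0493
grip_force: 0.0
```

>>> step_arm(deltas=[[-7, 38.6, 0, 0.31, -2.62, 1.28, 0.15], [-7, 38.6, 0, 0.31, -2.62, 1.28, 0.15], [-7, 38.6, -13, 0.31, -2.62, 1.28, 0.15], [-7, 38.6, -13, 0.31, -2.62, 1.28, 0.15], [-7, 38.6, -13, 0.31, -2.62, 1.28, 0.15]])

```text
clock: 10.15
tcp_pos: [0.4812, 0.1019, 0.1999]
orientation: [0.228, -0.101, 0.968, 0.029]
wrist_force: [0.8, 0.3, 0.5]
finger_gap: 0.0491
grip_force: 0.0
```

>>> step_arm(deltas=[[-7, 38.6, -13, 0.31, -2.62, 1.28, 0.15], [-7, 38.6, -13, 0.31, -2.62, 1.28, 0.15], [0, 0, 0, 0, 0, 0, 0.15], [0, 0, 0, 0, 0, 0, 0.15]])

```text
clock: 10.55
tcp_pos: [0.4666, 0.1788, 0.1732]
orientation: [0.27, -0.124, 0.954, 0.035]
wrist_force: [0.8, 0.1, 0.3]
finger_gap: 0.0493
grip_force: 0.0
```

```bash
python3 - <<'E'
from plan import *
print(delta(foot(0)+AX*.092,RT)); print(get_state()["joint_pos"])
c=read_camera("wrist");cv2.imwrite("pics/w2.png",c["image"][...,::-1])
c=read_camera("scene");w=cloud(c).reshape(-1,3);w=w[np.isfinite(w).all(1)]
q=w[(np.linalg.norm(w[:,:2]-(foot(0)+AX*.06)[:2],axis=1)<.08)&(w[:,2]>.075)&(w[:,2]<.15)]
def f(x,q): return dist(q,np.array([x[0],x[1],.034]),AX)
x=foot(0)[:2];print(x)
for R in(.02,.01,.006):
    g=q[f(x,q)<R];x=least_squares(lambda y:f(y,g),x,loss="soft_l1",f_scale=.002,x_scale=.01).x
print(len(g),x)
E
```

```text
(array([ 36. ,   8.4, -60.7]), array([-0.  ,  0.05, -0.21]))
[ 0.18044459 -0.203363   -0.82210335  0.40251416  0.04044798 -0.0663293 ]
[0.54913368 0.19925285]
1064 [0.54935653 0.19942468]
```

View pics/w2.png

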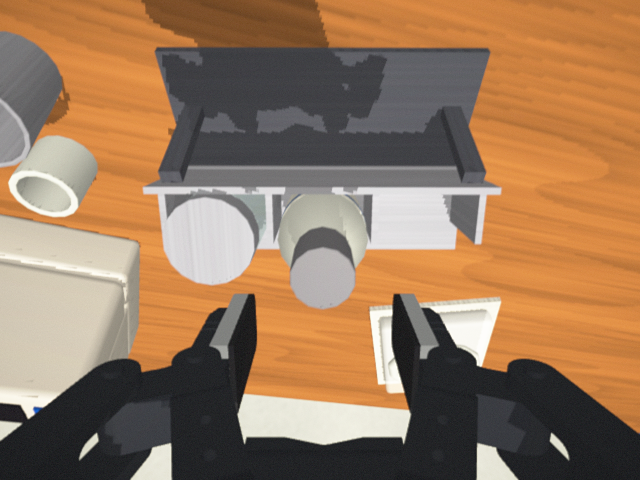

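The cap at (323,285) is centred between the fingers, and the jar at (210,240) is clear of them.

>>> step_arm(deltas=[[9, 2.1, -15.2, 0, 0, 0, 0.15], [9, 2.1, -15.2, 0, 0, 0, 0.15], [9, 2.1, -15.2, 0, 0, 0, 0.15], [9, 2.1, -15.2, 0, 0, 0, 0.15], [0, 0, 0, 0, 0, 0, 0.15]])

```text
clock: 11.15
tcp_pos: [0.5048, 0.1845, 0.1114]
orientation: [0.269, -0.121, 0.955, 0.034]
wrist_force: [0.6, -0.8, -0.2]
finger_gap: 0.0491
grip_force: 0.0
```

>>> step_arm(deltas=[[0, 0, 0, 0, 0, 0, -0.6], [0, 0, 0, 0, 0, 0, -1], [0, 0, 0, 0, 0, 0, -1], [0, 0, 0, 0, 0, 0, -1], [0, 0, 0, 0, 0, 0, -1]])

```text
clock: 11.65
tcp_pos: [0.5039, 0.1863, 0.1132]
orientation: [0.271, -0.123, 0.954, 0.035]
wrist_force: [1.2, -0.1, 0.3]
finger_gap: 0.0285
grip_force: 49.1
```

>>> step_arm(deltas=[[-5, -1.3, 8.5, 0, 0, 0, -1], [-10.1, -2.6, 17, 0, 0, 0, -1], [-10.1, -2.6, 17, 0, 0, 0, -1], [-10.1, -2.6, 17, 0, 0, 0, -1], [-10.1, -2.6, 17, 0, 0, 0, -1]])

```text
clock: 12.15
tcp_pos: [0.4567, 0.1744, 0.1895]
orientation: [0.269, -0.123, 0.955, 0.035]
wrist_force: [0.4, -0.5, -1.9]
finger_gap: 0.0294
grip_force: 49.6
```

```bash
python3 - <<'E'
from plan import *
print(delta(np.array([.554,-.1595,.265]),RD(-.02)));st=get_state();print(st["finger_gap"],st["wrist_force"],st["tcp_pos"])
E
```

```text
(array([  97.3, -333.9,   75.5]), array([ -3.74,  31.41, -15.4 ]))
0.029408902536970954 [ 0.39357872 -0.49295329 -1.85186346] [0.45666945 0.1744184  0.18954952]
```

>>> step_arm(deltas=[[0, -6, 15, -0.374, 3.14, -1.54, -1], [0, -6, 15, -0.374, 3.14, -1.54, -1], [0, -6, 15, -0.374, 3.14, -1.54, -1], [0, -6, 15, -0.374, 3.14, -1.54, -1], [0, -6, 15, -0.374, 3.14, -1.54, -1]])

```text
clock: 12.65
tcp_pos: [0.4569, 0.1444, 0.265]
orientation: [0.136, -0.057, 0.989, 0.017]
wrist_force: [0.5, 0.7, -2.2]
finger_gap: 0.0292
grip_force: 49.7
```

>>> step_arm(deltas=[[8, -34, 0, -0.374, 3.14, -1.54, -1], [8, -34, 0, -0.374, 3.14, -1.54, -1], [8, -34, 0, -0.374, 3.14, -1.54, -1], [8, -34, 0, -0.374, 3.14, -1.54, -1], [8, -34, 0, -0.374, 3.14, -1.54, -1]])

```text
clock: 13.15
tcp_pos: [0.4976, -0.0265, 0.2646]
orientation: [-0.0, 0.011, 1.0, -0.0]
wrist_force: [1.7, 0.5, -1.7]
finger_gap: 0.029
grip_force: 49.8
```

>>> step_arm(deltas=[[11.5, -34, 0, 0, 0, 0, -1], [11.5, -34, 0, 0, 0, 0, -1], [11.5, -34, 0, 0, 0, 0, -1], [11.5, -22, 0, 0, 0, 0, -1], [11, -10, 0, 0, 0, 0, -1]])

```text
clock: 13.65
tcp_pos: [0.5548, -0.1614, 0.264]
orientation: [0.0, 0.011, 1.0, -0.0]
wrist_force: [0.5, 0.7, -1.1]
finger_gap: 0.029
grip_force: 49.9
```

>>> step_arm(deltas=[[0, 0, 0, 0, 0, 0, -1], [0, 0, 0, 0, 0, 0, -1], [0, 0, 0, 0, 0, 0, -1]])

```text
clock: 13.95
tcp_pos: [0.5544, -0.1584, 0.2641]
orientation: [0.0, 0.01, 1.0, -0.0]
wrist_force: [-0.8, 0.5, -1.4]
finger_gap: 0.029
grip_force: 49.9
```

```bash
python3 look.py "[.554,-.1595,.265]"
```

```text
(array([-0.4, -1.1,  0.9]), array([ 0.  ,  0.03, -0.04]))
[-4.17658316e-01  3.09870868e-01  1.21209202e-01  1.38167913e+00
  1.71661743e-04 -3.98319311e-01] 0.028965446670160204 [-0.78243046  0.53912539 -1.41582614]
scene 1058 foot [ 0.5542 -0.157   0.1713] tilt deg [-0.6 -0.7] tcp-foot [ 0.1 -1.4 92.8]
top 751 foot [ 0.5541 -0.157   0.1724] tilt deg [-0.3 -0.7] tcp-foot [ 0.3 -1.5 91.7]
```

>>> step_arm(deltas=[[0, -2.3, -20, 0, 0, 0, -1], [0, 0, -20, 0, 0, 0, -1], [0, 0, -20, 0, 0, 0, -1], [0, 0, -20, 0, 0, 0, -1], [0, 0, -15, 0, 0, 0, -1]])

```text
clock: 14.55
tcp_pos: [0.5544, -0.1608, 0.1679]
orientation: [0.0, 0.01, 1.0, -0.0]
wrist_force: [-0.1, 0.7, -1.5]
finger_gap: 0.0287
grip_force: 49.9
```

>>> step_arm(deltas=[[0, 0, -12, 0, 0, 0, -1], [0, 0, -12, 0, 0, 0, -1], [0, 0, -12, 0, 0, 0, -1], [0, 0, -12, 0, 0, 0, -1], [0, 0, -6, 0, 0, 0, -1]])

```text
clock: 15.05
tcp_pos: [0.5546, -0.1616, 0.1135]
orientation: [-0.0, 0.01, 1.0, 0.0]
wrist_force: [0.4, 0.2, -1.7]
finger_gap: 0.029
grip_force: 49.9
```

>>> step_arm(deltas=[[0, 0, -4, 0, 0, 0, -1], [0, 0, -3, 0, 0, 0, -1], [0, 0, -1, 0, 0, 0, -1], [0, 0, 0, 0, 0, 0, -1]])

```text
clock: 15.45
tcp_pos: [0.5553, -0.1619, 0.107]
orientation: [0.001, 0.01, 1.0, -0.0]
wrist_force: [0.2, -0.8, -0.8]
finger_gap: 0.0289
grip_force: 49.9
```

>>> step_arm(deltas=[[0, 0, -4, 0, 0, 0, -1], [0, 0, -2, 0, 0, 0, -1], [0, 0, 0, 0, 0, 0, -1], [0, 0, 0, 0, 0, 0, -1]])

```text
clock: 15.85
tcp_pos: [0.5551, -0.1618, 0.1008]
orientation: [0.0, 0.01, 1.0, -0.0]
wrist_force: [0.8, -0.3, -2.4]
finger_gap: 0.0288
grip_force: 49.9
```

>>> step_arm(deltas=[[0, 0, -0.8, 0, 0, 0, -1], [0, 0, -0.8, 0, 0, 0, -1], [0, 0, 0, 0, 0, 0, -1], [0, 0, 0, 0, 0, 0, -1]])

```text
clock: 16.25
tcp_pos: [0.5551, -0.1618, 0.0992]
orientation: [0.0, 0.01, 1.0, -0.0]
wrist_force: [0.3, -0.0, -1.4]
finger_gap: 0.0288
grip_force: 49.9
```

>>> step_arm(deltas=[[0, 0, -0.8, 0, 0, 0, -1], [0, 0, 0, 0, 0, 0, -1], [0, 0, 0, 0, 0, 0, -1]])

```text
clock: 16.55
tcp_pos: [0.5551, -0.1618, 0.0984]
orientation: [0.001, 0.01, 1.0, -0.0]
wrist_force: [-0.4, 0.7, -1.9]
finger_gap: 0.0289
grip_force: 49.9
```

>>> step_arm(deltas=[[0, 0, -0.8, 0, 0, 0, -1], [0, 0, 0, 0, 0, 0, -1], [0, 0, 0, 0, 0, 0, -1]])

```text
clock: 16.85
tcp_pos: [0.5554, -0.1618, 0.098]
orientation: [0.001, 0.01, 1.0, -0.0]
wrist_force: [0.1, -0.3, 1.9]
finger_gap: 0.0287
grip_force: 50.3
```

>>> step_arm(deltas=[[0, 0, 0, 0, 0, 0, -0.2], [0, 0, 0, 0, 0, 0, 0.1], [0, 0, 0, 0, 0, 0, 0.15], [0, 0, 0, 0, 0, 0, 0.15]])

```text
clock: 17.25
tcp_pos: [0.5551, -0.1618, 0.0975]
orientation: [0.0, 0.01, 1.0, -0.0]
wrist_force: [0.4, -0.1, -0.3]
finger_gap: 0.0489
grip_force: 0.0
```

>>> step_arm(deltas=[[0, 0, 10, 0, 0, 0, 0.15], [0, 0, 20, 0, 0, 0, 0.15], [0, 0, 30, 0, 0, 0, 0.15], [0, 0, 20, 0, 0, 0, 0.15], [0, 0, 0, 0, 0, 0, 0.15]])

```text
clock: 17.75
tcp_pos: [0.5572, -0.1627, 0.1818]
orientation: [0.004, 0.01, 1.0, -0.002]
wrist_force: [0.3, -0.4, -0.6]
finger_gap: 0.0493
grip_force: 0.0
```

```bash
python3 - <<'E'
from plan import *
print(delta(np.array([.4323,-.03,.18]),RD(-.02)))
for n in("top","scene"):
  c=read_camera(n);w=cloud(c).reshape(-1,3);w=w[np.isfinite(w).all(1)]
  for x0 in([.554,-.1593,.006],[.4323,-.03,0]):
    q=w[(np.linalg.norm(w[:,:2]-x0[:2],axis=1)<.045)&(w[:,2]>(.07 if x0[2] else .01))&(w[:,2]<.15)]
    def f(x,q):
        a=np.array([x[3],x[4],1.]);a/=np.linalg.norm(a);return dist(q,np.array(x[:3]),a)
    x=x0+[0,0]
    for R in(.02,.01,.006):
        g=q[f(x,q)<R];x=least_squares(lambda y:f(y,g),x,loss="soft_l1",f_scale=.002,x_scale=[.01,.01,.01,.1,.1]).x
    print(n,len(g),np.round(x,4))
E
```

```text
(array([-124.9,  132.7,   -1.8]), array([0.19, 0.42, 0.02]))
top 642 [ 0.5546 -0.1598  0.0063  0.0061 -0.0068]
top 747 [ 4.317e-01 -3.040e-02  1.000e-04  8.300e-03  5.200e-03]
scene 609 [ 0.5555 -0.1595  0.0052 -0.0037 -0.0075]
scene 896 [ 0.4324 -0.0299 -0.001  -0.0017 -0.0007]
```

>>> step_arm(deltas=[[-25, 26.5, 0, 0, 0, 0, 0.15], [-25, 26.5, 0, 0, 0, 0, 0.15], [-25, 26.5, 0, 0, 0, 0, 0.15], [-25, 26.5, 0, 0, 0, 0, 0.15], [-23, 26.5, 0, 0, 0, 0, 0.15]])

```text
clock: 18.35
tcp_pos: [0.4298, -0.0281, 0.1761]
orientation: [-0.001, 0.01, 1.0, 0.0]
wrist_force: [0.7, 0.9, -0.3]
finger_gap: 0.0493
grip_force: 0.0
```

>>> step_arm(deltas=[[0, 0, 0, 0, 0, 0, 0.15], [0, 0, 0, 0, 0, 0, 0.15], [0, 0, 0, 0, 0, 0, 0.15]])

```text
clock: 18.65
tcp_pos: [0.4327, -0.0298, 0.1772]
orientation: [0.001, 0.01, 1.0, -0.0]
wrist_force: [-0.2, -0.2, 0.1]
finger_gap: 0.0491
grip_force: 0.0
```

```bash
python3 -c "
from plan import *
print(delta(np.array([.4323,-.03,.092]),RD(-.02)))"
```

```text
(array([ -0.4,  -0.2, -85.2]), array([0.04, 0.06, 0.04]))
```

>>> step_arm(deltas=[[-0.4, 0, -20, 0, 0, 0, 0.15], [0, 0, -20, 0, 0, 0, 0.15], [0, 0, -20, 0, 0, 0, 0.15], [0, 0, -20, 0, 0, 0, 0.15], [0, 0, -5, 0, 0, 0, 0.15]])

```text
clock: 19.15
tcp_pos: [0.4309, -0.0298, 0.0904]
orientation: [-0.001, 0.011, 1.0, 0.0]
wrist_force: [0.2, -0.2, 0.1]
finger_gap: 0.049
grip_force: 0.0
```

>>> step_arm(deltas=[[0, 0, 0, 0, 0, 0, 0.15], [0, 0, 0, 0, 0, 0, -0.6], [0, 0, 0, 0, 0, 0, -1], [0, 0, 0, 0, 0, 0, -1], [0, 0, 0, 0, 0, 0, -1]])

```text
clock: 19.65
tcp_pos: [0.4328, -0.0296, 0.0935]
orientation: [0.002, 0.01, 1.0, -0.001]
wrist_force: [1.0, -0.6, 3.4]
finger_gap: 0.0289
grip_force: 49.4
```

>>> step_arm(deltas=[[0, 0, 0, 0, 0, 0, -1], [0, 0, 15, 0, 0, 0, -1], [0, 0, 25, 0, 0, 0, -1], [0, 0, 30, 0, 0, 0, -1], [0, 0, 30, 0, 0, 0, -1]])

```text
clock: 20.15
tcp_pos: [0.4306, -0.0289, 0.1929]
orientation: [-0.001, 0.01, 1.0, 0.0]
wrist_force: [0.6, 0.6, -2.5]
finger_gap: 0.029
grip_force: 49.5
```

>>> step_arm(deltas=[[11.5, -25.7, 0, 0, 0, 0, -1], [11.5, -25.7, 0, 0, 0, 0, -1], [11.5, -25.7, 0, 0, 0, 0, -1], [11.5, -25.7, 0, 0, 0, 0, -1], [11.5, -25.7, 0, 0, 0, 0, -1]])

```text
clock: 20.65
tcp_pos: [0.4889, -0.1584, 0.192]
orientation: [-0.0, 0.01, 1.0, 0.0]
wrist_force: [0.1, 1.2, -1.6]
finger_gap: 0.0288
grip_force: 49.6
```

>>> step_arm(deltas=[[0, 0, 0, 0, 0, 0, -1], [0, 0, 0, 0, 0, 0, -1], [0, 0, 0, 0, 0, 0, -1]])

```text
clock: 20.95
tcp_pos: [0.4883, -0.1569, 0.1921]
orientation: [-0.0, 0.01, 1.0, 0.0]
wrist_force: [-0.4, -0.1, -3.0]
finger_gap: 0.0288
grip_force: 49.9
```

```bash
python3 look.py "[.490,-.158,.19]" 3
```

```text
(array([ 1.7, -1.1, -2.1]), array([-0.04, -0.04, -0.01]))
[-4.67634812e-01  2.09807440e-01 -1.88469013e-01  1.17348862e+00
  2.81128134e-04 -4.47740120e-01] 0.02884538911214096 [-0.39433312 -0.10735581 -2.95392569]
scene 912 foot [ 0.4877 -0.1569  0.0977] tilt deg [ 0.2 -0.1] tcp-foot [ 0.6  0.  94.3]
top 397 foot [ 0.4877 -0.1572  0.0988] tilt deg [0.4 0.3] tcp-foot [ 0.6  0.3 93.2]
```

View pics/scene3.png

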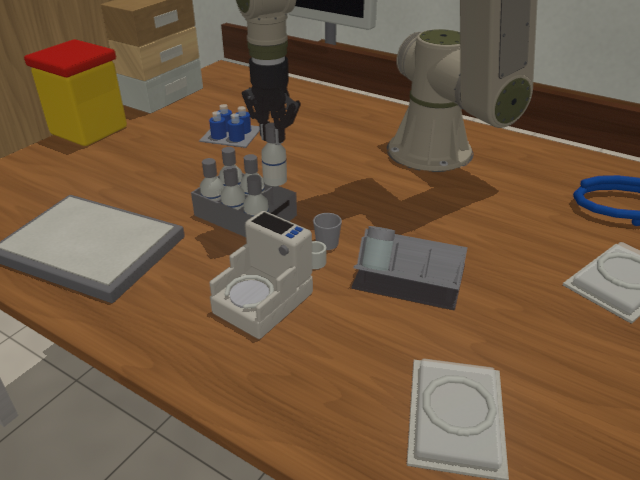

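The scene picture shows the two placed bottles upright in the crate at (210,180) and (257,195), and the third held above its cell at (274,160). I'll correct by +2.3 and −1 mm and lower it.

>>> step_arm(deltas=[[2.3, -1, 0, 0, 0, 0, -1], [0, 0, -12, 0, 0, 0, -1], [0, 0, -14, 0, 0, 0, -1], [0, 0, -14, 0, 0, 0, -1], [0, 0, -12, 0, 0, 0, -1]])

```text
clock: 21.55
tcp_pos: [0.4911, -0.1583, 0.1392]
orientation: [0.0, 0.01, 1.0, -0.0]
wrist_force: [-0.6, 0.4, -1.8]
finger_gap: 0.0288
grip_force: 50.0
```

>>> step_arm(deltas=[[0, 0, -10, 0, 0, 0, -1], [0, 0, -10, 0, 0, 0, -1], [0, 0, -8, 0, 0, 0, -1], [0, 0, -4, 0, 0, 0, -1], [0, 0, 0, 0, 0, 0, -1]])

```text
clock: 22.05
tcp_pos: [0.4912, -0.1587, 0.1081]
orientation: [0.0, 0.01, 1.0, -0.0]
wrist_force: [0.0, -0.3, -1.6]
finger_gap: 0.029
grip_force: 50.0
```

>>> step_arm(deltas=[[0, 0, -3, 0, 0, 0, -1], [0, 0, -1, 0, 0, 0, -1], [0, 0, 0, 0, 0, 0, -1], [0, 0, 0, 0, 0, 0, -1]])

```text
clock: 22.45
tcp_pos: [0.4917, -0.1589, 0.1048]
orientation: [0.001, 0.01, 1.0, -0.0]
wrist_force: [0.0, -0.9, -1.6]
finger_gap: 0.0288
grip_force: 50.0
```

>>> step_arm(deltas=[[0, 0, -2.5, 0, 0, 0, -1], [0, 0, -1, 0, 0, 0, -1], [0, 0, 0, 0, 0, 0, -1], [0, 0, 0, 0, 0, 0, -1]])

```text
clock: 22.85
tcp_pos: [0.4915, -0.1588, 0.101]
orientation: [0.0, 0.01, 1.0, -0.0]
wrist_force: [-0.1, 0.8, -2.1]
finger_gap: 0.0286
grip_force: 50.0
```

>>> step_arm(deltas=[[0, 0, -0.8, 0, 0, 0, -1], [0, 0, 0, 0, 0, 0, -1], [0, 0, 0, 0, 0, 0, -1]])

```text
clock: 23.15
tcp_pos: [0.4915, -0.1588, 0.1003]
orientation: [0.001, 0.01, 1.0, -0.0]
wrist_force: [0.3, -0.3, -2.4]
finger_gap: 0.0287
grip_force: 50.0
```

>>> step_arm(deltas=[[0, 0, -0.8, 0, 0, 0, -1], [0, 0, 0, 0, 0, 0, -1], [0, 0, 0, 0, 0, 0, -1]])

```text
clock: 23.45
tcp_pos: [0.4916, -0.1589, 0.0996]
orientation: [0.001, 0.01, 1.0, -0.0]
wrist_force: [0.3, -0.3, -2.0]
finger_gap: 0.029
grip_force: 50.2
```

>>> step_arm(deltas=[[0, 0, -0.8, 0, 0, 0, -1], [0, 0, 0, 0, 0, 0, -1], [0, 0, 0, 0, 0, 0, -1]])

```text
clock: 23.75
tcp_pos: [0.4918, -0.1589, 0.0996]
orientation: [0.001, 0.01, 1.0, -0.0]
wrist_force: [-1.2, 0.6, 5.5]
finger_gap: 0.0291
grip_force: 50.8
```

Contact. I'll release, retreat and check.

>>> step_arm(deltas=[[0, 0, 0, 0, 0, 0, -0.2], [0, 0, 0, 0, 0, 0, 0.1], [0, 0, 0, 0, 0, 0, 0.15], [0, 0, 0, 0, 0, 0, 0.15]])

```text
clock: 24.15
tcp_pos: [0.4915, -0.1588, 0.0986]
orientation: [0.0, 0.01, 1.0, -0.0]
wrist_force: [0.3, 0.0, -0.6]
finger_gap: 0.0492
grip_force: 0.0
```

>>> step_arm(deltas=[[0, 0, 10, 0, 0, 0, 0.15], [0, 0, 20, 0, 0, 0, 0.15], [0, 0, 30, 0, 0, 0, 0.15], [0, 0, 40, 0, 0, 0, 0.15], [0, 0, 30, 0, 0, 0, 0.15]])

```text
clock: 24.65
tcp_pos: [0.4919, -0.159, 0.2317]
orientation: [0.001, 0.01, 1.0, -0.001]
wrist_force: [0.8, -0.9, 0.2]
finger_gap: 0.049
grip_force: 0.0
```

>>> step_arm(deltas=[[-20, 30, 10, 0, 0, 0, 0.15], [-20, 40, 0, 0, 0, 0, 0.15], [-20, 40, 0, 0, 0, 0, 0.15], [0, 0, 0, 0, 0, 0, 0.15], [0, 0, 0, 0, 0, 0, 0.15]])

```text
clock: 25.15
tcp_pos: [0.4316, -0.0482, 0.2398]
orientation: [0.001, 0.009, 1.0, -0.001]
wrist_force: [1.0, -0.8, 0.2]
finger_gap: 0.0491
grip_force: 0.0
```

```bash
python3 - <<'E'
from plan import *
c=read_camera("top");cv2.imwrite("pics/top4.png",c["image"][...,::-1]);w=cloud(c).reshape(-1,3);w=w[np.isfinite(w).all(1)]
for x0 in([.5514,-.2872],[.554,-.1593],[.490,-.158],[.5539,-.2255],[.4885,-.2225],[.4874,-.2864]):
    q=w[(np.linalg.norm(w[:,:2]-x0[:2],axis=1)<.045)&(w[:,2]>.07)&(w[:,2]<.15)]
    def f(x,q):
        a=np.array([x[3],x[4],1.]);a/=np.linalg.norm(a);return dist(q,np.array(x[:3]),a)
    x=x0+[.006,0.,0]
    for R in(.02,.01,.006):
        g=q[f(x,q)<R];x=least_squares(lambda y:f(y,g),x,loss="soft_l1",f_scale=.002,x_scale=[.01,.01,.01,.1,.1]).x
    print(len(g),np.round(x,4))
E
```

```text
0 [ 0.5514 -0.2872  0.006   0.      0.    ]
0 [ 0.554  -0.1593  0.006   0.      0.    ]
0 [ 0.49  -0.158  0.006  0.     0.   ]
0 [ 0.5539 -0.2255  0.006   0.      0.    ]
0 [ 0.4885 -0.2225  0.006   0.      0.    ]
0 [ 0.4874 -0.2864  0.006   0.      0.    ]
```

View pics/top4.png

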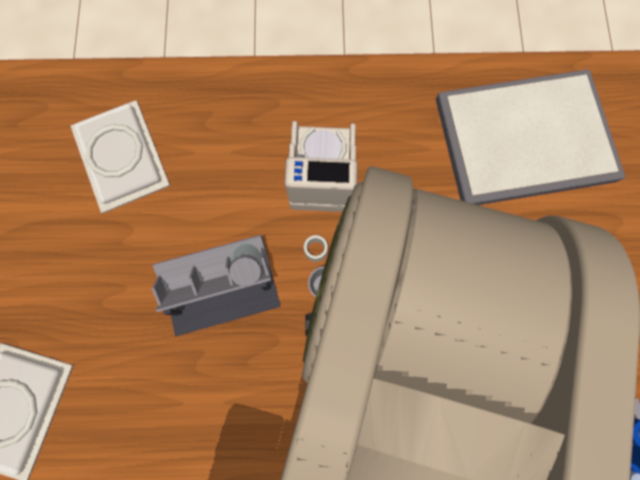

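The arm hides the crate in the top picture. The jar at (245,268) is still in place. I'll use the scene camera instead.

```bash
python3 - <<'E'
from plan import *
c=read_camera("scene");cv2.imwrite("pics/scene5.png",c["image"][...,::-1]);w=cloud(c).reshape(-1,3);w=w[np.isfinite(w).all(1)]
for x0 in([.5514,-.2872],[.554,-.1593],[.490,-.158],[.5539,-.2255],[.4885,-.2225],[.4874,-.2864]):
    q=w[(np.linalg.norm(w[:,:2]-x0[:2],axis=1)<.045)&(w[:,2]>.07)&(w[:,2]<.15)]
    def f(x,q):
        a=np.array([x[3],x[4],1.]);a/=np.linalg.norm(a);return dist(q,np.array(x[:3]),a)
    x=x0+[.006,0.,0]
    for R in(.02,.01,.006):
        g=q[f(x,q)<R];x=least_squares(lambda y:f(y,g),x,loss="soft_l1",f_scale=.002,x_scale=[.01,.01,.01,.1,.1]).x
    print(len(g),np.round(x,4))
E
```

```text
557 [ 0.551  -0.2877  0.0053  0.0057 -0.0016]
605 [ 5.560e-01 -1.602e-01  5.500e-03 -9.800e-03 -5.000e-04]
559 [ 0.4915 -0.1593  0.0055 -0.0005 -0.0012]
577 [ 0.5537 -0.2257  0.0054 -0.      0.0054]
355 [ 0.4881 -0.2221  0.0055  0.0013 -0.0025]
324 [ 0.4874 -0.2856  0.0054 -0.0017 -0.0061]
```

View pics/scene5.png

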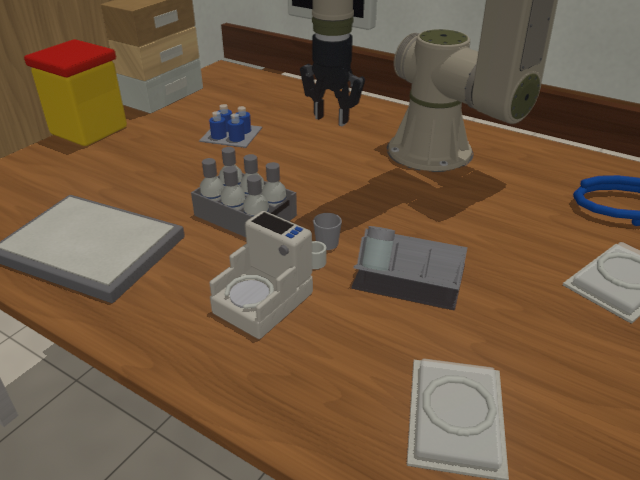

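All six bottles stand upright in the crate, around (245,185). The jar at (378,248), cup at (327,231), tube at (316,255) and humidifier at (260,275) are unmoved, and the arm is clear.

```bash
python3 -c "
from workcell import *
print(hand_in())"
```

```text
the job is handed in; nothing more can be done
None
```

The three loose bottles now stand upright on the floors of the three empty cells, each lowered to light contact before release, nothing else appears moved, and the job is handed in (about 25 s used).

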